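# Push the spectacle carrier home under the rivet punch

## Robot

A 6-joint arm with a two-finger parallel gripper is mounted at the origin on the work surface. World frame = base frame: x ahead of the robot, y to its left, z up, the work surface at z = 0. Lengths are in m, angles in rad, forces in N, time in s.
With the tool pointing down it reaches from about 0.325 to 0.9 m from the base axis. Payload 3.5 kg.
Tool frame: the origin (TCP) lies midway between the tips of the shut fingers; the grasp point (between the pads) lies 19 mm behind it; z points along the fingers, y is the line along which they close (so a half turn about z gives the same grasp; the last joint's range is limited). The gripper opens to 85 mm and grips with 20 to 120 N. Pads are 22 mm wide; open, the fingers measure 114 mm over their backs; the gripper's body (76 mm by 85 mm) begins 54 mm behind the grasp point. The pads swing forward as they close: fully open they stand 13 mm farther back than shut.
Start: joints at [1.069, 0.276, -0.026, 1.268, 0, 1.467], TCP at [0.243, 0.576, 0.204] pointing down, gripper open.
Joint ranges: [-3.12, 3.12], [-0.85, 1.88], [-1.08, 1.24], [-1.95, 2.15], [-1.57, 1.53], [-3.14, 3.14]. Speed limits (rad/s): [2.57, 2.57, 3.14, 3.14, 3.14, 3.14].

## Interface

Orientations are given as a unit quaternion [x, y, z, w].
In Python, from plant import arm, optics gives the robot as it stands.
- The arm moves only by the shell command python3 -m crank 'ROWS' [FORCE]. ROWS is JSON, one flat list of numbers, 5 for each row, row after row: the opening, from 0 (shut) to 1 (fully open), then the shift along the world's x, y, z in mm, then the turn about the world's z in degrees. In form: [fingers, dx, dy, dz, turn, fingers, dx, dy, dz, turn, ...]. A call has 1 to 8 rows; each row shifts and turns the commanded pose from where the row before left it; what a row does not reach is not made up. A row lasts 1/8 s, in which the tool goes at most 62.5 mm and 10.7 degrees, less where a joint would pass 70% of its speed; a pose out of reach is approached as far as the arm can. A call is refused whole if a number of a shift passes 62.5 or a number of a turn 10.7, either way. A call with a gripper value outside its range is refused whole. The fingers move at their own pace and stop on an object; FORCE is the grip in N (left out, the last holds). Time passes only in rows, so rows that do not move let the fingers close. It gives the time, the measured TCP pose, the force, the opening and the grip force at its end, in the units of the state.
- arm.state(): the state, without advancing time (a new reading comes with each control period).
- optics.snapshot(name): name is "scene" or "side" or "wrist"; returns (picture, depth): 420x560x3 uint8, red, green, blue; 420x560 float32, m along the optical axis (not along the pixel's ray), 0 where there is no reading.
- optics.camera_params(name): a dict with "K" (3x3 intrinsics, pixels), "distortion" ([k1, k2, p1, p2, k3] as OpenCV has them; the pictures are not rectified), "world_to_cam" (4x4, takes a point from world to camera coordinates). Camera axes: x right, y down, z forward; pixel columns grow to the right and rows downward; lengths in m; the calibration is good to about 2 mm. A picture is of the moment at which its call begins: read the wrist's pose just before it. camera_params takes no time and is no camera call; for the wrist camera it gives the pose at the moment of the call.
- arm.sign_off(): hands the job in; it is judged then, once.
The state is a dict: "clock": time; "q": joint angles; "qd": joint speeds; "effort": joint torques, N m; "tcp_pos": TCP position; "ee_rot": TCP orientation; "wrist_force": force on the tool from outside, world axes, zero at the start; "moment": the same for the moment, N m; "grip_width": finger opening in m; "grasp_force": force on a finger pad.
Only numpy, scipy, OpenCV 4.12 (cv2) and the standard library are available. Lean on these libraries where they do the work, as an engineer would, in place of code of your own. Each camera call takes 0.05 s, during which the arm holds its last target. There are 200 camera calls.

## Task

On the wooden base of the riveting stand lies an aluminium carrier plate with a white spectacle front on it. With the fingertips only, first push the carrier away from you until its long side sits flat against the steel fence, while it is still well short of the stop; then push it along the fence until its end is right up against the stop below the punch, and leave it square in that corner. Do not lift or carry it, and leave everything else where it is.

Things in the scene. Friction and masses are not known exactly. Their poses are not given: they have to be found in the camera images.
- board: Fixed wooden base board, 280 (x) by 480 (y) by 18 mm thick, turned up to 0.35 rad. Origin at the centre of its underside; x points away from the robot, y to its left. The carrier slides on its top at z = 18 mm, between the robot and the fence. Behind the fence, at x = +115 mm, stands a row of fixed punches up to 34 mm high.
- fence (a point): Fixed dark steel fence on the board, 14 mm thick, 14 mm high above the board top, along the board's y from -240 to +120 mm; its robot-side face is at board x = +70 mm. This point: on that face at board y = 0, 7 mm above the board top; axes as the board (x points into the fence). A turned plate can jam with one corner on it: push the end that lags first.
- press: Fixed hand riveting press on the board's left end, square to the board, axes as the board; its place varies 45 mm along y. Origin: foot (board top) of the middle of its stop's face. Column at y = +60 mm, up to 237 mm high; arm up to 142 mm. Punch over the working corner at x = +10, y = -18 mm, 22 mm across, its tip 55 mm above the board top.
- stop (a point): The press's stop is a dark steel bar 90 mm (x) by 16 mm (y) by 16 mm high at its foot; its face looks to -y (the robot's right). This point: middle of that face, 8 mm above the board top; axes as the board (y points into the stop).
- carrier: Loose plate to push: aluminium, 92 (x) by 170 (y) by 20 mm high, 0.35 to 0.7 kg, with a white spectacle front fixed on top (25 mm in all). It starts on the board, its middle 25 to 60 mm off the fence and 40 to 155 mm off the stop, turned up to 0.25 rad to the board. Origin: centre of its underside; x towards the fence, y towards the stop. Slides with 2 to 6 N.
- carrier_back (a point): Middle of the carrier's long side that faces the fence (carrier x = +46 mm), 10 mm above its underside.
- carrier_end (a point): Middle of the carrier's short end that faces the stop (carrier y = +85 mm), 10 mm above its underside.
- spare_carrier: Bystander on the bench: an empty carrier plate of the same size with two dark round recesses and no spectacle front. Origin under its centre.
- spare_front: Bystander on the bench: a loose white spectacle front, 146 mm long, 5 mm high. Origin under its centre.
- bush: Bystander: brass bush (short tube) 26 mm across, 20 mm high, standing on the board near its left robot-side corner. Origin under its centre.
- pot: Bystander: amber jar with black cap, 32 mm across, 38 mm high, standing on the board near its right robot-side corner. Origin under its centre.
- pliers: Bystander: black-handled pliers, 160 mm long, 13 mm high, lying on the bench at the left. Origin under the middle.
- pin_vise: Bystander: slim metal pin vise, 145 mm long, 10 mm high, lying on the bench at the right. Origin under the middle.

How it is judged:
By the outcome, as a careful person would: the job done as asked, in the order asked, and still so for the second after the job is handed in, with the robot touching nothing.
It also fails if it takes over 64 s, if anything falls off the work surface, if the arm or the gripper's body presses on something with over 40 N, if the wrist force passes 120 N, or if a joint passes its speed limit or range.

## Working session

There is one attempt and no reset: what is moved stays moved. The work goes in short steps, Python scripts to look and compute and a shell command to move; the robot and the scene stay as the last step left them, time stands still between calls to the robot, and variables do not carry over. Pictures are saved under pics/ and viewed, at most 10 in all, crops included, and the job is handed in when it is done.

```bash
mkdir -p pics; ls
python3 - <<'E'
from plant import arm, optics
import cv2,numpy as np
for n in ("scene","side"):
    p,d=optics.snapshot(n); cv2.imwrite(f"pics/{n}0.png",p[:,:,::-1]); np.savez(f"pics/{n}0.npz",p=p,d=d)
    c=optics.camera_params(n); print(n,c["K"],c["distortion"],np.round(c["world_to_cam"],3))
s=arm.state();print(s)
E
```

```text
pics
scene [[485.89250397   0.         273.9682188 ]
 [  0.         485.89250397 211.52112391]
 [  0.           0.           1.        ]] [-0.09882261  0.          0.          0.          0.        ] [[-0.797  0.604 -0.015  0.397]
 [ 0.406  0.516 -0.754 -0.16 ]
 [-0.448 -0.607 -0.656  1.918]
 [ 0.     0.     0.     1.   ]]
side [[392.0443612    0.         283.45724764]
 [  0.         392.0443612  211.06555062]
 [  0.           0.           1.        ]] [-0.06939343  0.          0.          0.          0.        ] [[ 0.983 -0.181 -0.004 -0.497]
 [-0.122 -0.646 -0.754  0.091]
 [ 0.134  0.742 -0.657  1.126]
 [ 0.     0.     0.     1.   ]]
{'clock': 0.1, 'q': array([ 1.06860493e+00,  2.77068618e-01, -2.77521158e-02,  1.26802442e+00,
        1.05095317e-05,  1.46739899e+00]), 'qd': array([-7.59920960e-04, -5.36510472e-04,  3.83984996e-03,  8.75364999e-04,
       -1.19716359e-03, -2.75312935e-05]), 'effort': array([ 5.74271035e-04, -4.46709108e+01,  2.96128482e+01,  8.42034380e-03,
       -6.60100250e-05,  4.07951347e-06]), 'tcp_pos': array([0.24232202, 0.57527218, 0.20296039]), 'ee_rot': array([ 1.98078242e-01,  9.80185677e-01, -9.76242645e-04, -3.10484061e-04]), 'wrist_force': array([ 0.56096889, -1.10790634,  0.34927983]), 'moment': array([-0.04217187, -0.03649126, -0.01072983]), 'grasp_force': 0.0, 'grip_width': 0.0852257400353331}
```

View pics/scene0.png

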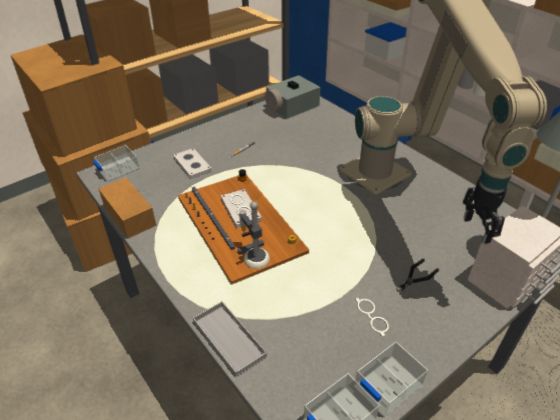

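View pics/side0.png

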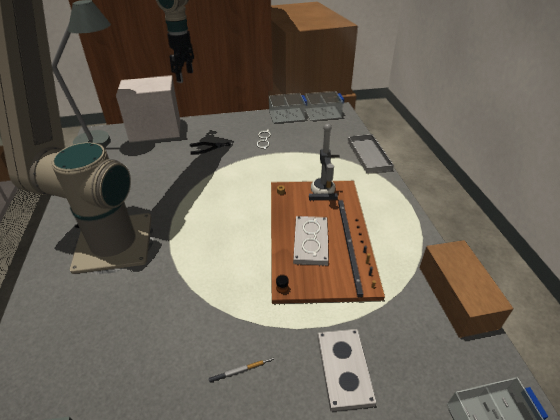

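The pictures show the board at about (272–382, 181–300) in the side view. The carrier is at about (293–330, 216–264), the fence bar runs from (340,200) to (360,293), the press is at (322,185), the bush at (281,189) and the jar at (282,282). The arm is clear of all of them.

```bash
cat > h.py <<'E'
import numpy as np, cv2
def ray(c,uv,z):
    "pixels -> world points on plane z"
    K=np.array(c["K"]);D=np.array(c["distortion"]);T=np.array(c["world_to_cam"])
    n=cv2.undistortPoints(np.float64(uv).reshape(-1,1,2),K,D).reshape(-1,2)
    d=np.c_[n,np.ones(len(n))]@T[:3,:3]; o=-T[:3,:3].T@T[:3,3]
    return o+d*((z-o[2])/d[:,2])[:,None]
def cloud(c,d):
    v,u=np.mgrid[:d.shape[0],:d.shape[1]]
    K=np.array(c["K"]);D=np.array(c["distortion"]);T=np.array(c["world_to_cam"])
    n=cv2.undistortPoints(np.float64(np.dstack([u,v])).reshape(-1,1,2),K,D).reshape(-1,2)
    P=np.c_[n,np.ones(len(n))]*d.reshape(-1,1)
    return ((P-T[:3,3])@T[:3,:3]).reshape(*d.shape,3)
E
python3 - <<'E'
from h import *; from plant import optics
for n,roi in (("side",(260,390,165,310)),("scene",(170,320,160,290))):
    f=np.load(f"pics/{n}0.npz");p,d=f["p"],f["d"];c=optics.camera_params(n)
    hsv=cv2.cvtColor(p,cv2.COLOR_RGB2HSV)
    m=np.zeros(d.shape,np.uint8);x0,x1,y0,y1=roi
    m[y0:y1,x0:x1]=(cv2.inRange(hsv,(3,130,60),(20,255,255))>0)[y0:y1,x0:x1]
    cs,_=cv2.findContours(m,cv2.RETR_EXTERNAL,cv2.CHAIN_APPROX_NONE);k=max(cs,key=cv2.contourArea)
    W=ray(c,k.reshape(-1,2),.018)[:,:2]; r=cv2.minAreaRect(np.float32(W*1000)); print(n,"board",r,cv2.boxPoints(r).round())
    # carrier: bright low-sat
    m2=np.zeros(d.shape,np.uint8)
    hull=cv2.fillConvexPoly(np.zeros(d.shape,np.uint8),cv2.convexHull(k),255)
    hull=cv2.erode(hull,np.ones((9,9)))
    m2=((hsv[...,1]<70)&(hsv[...,2]>120)&(hull>0)).astype(np.uint8)
    cs,_=cv2.findContours(m2,cv2.RETR_EXTERNAL,cv2.CHAIN_APPROX_NONE)
    for q in sorted(cs,key=cv2.contourArea)[::-1][:2]:
        r=cv2.minAreaRect(np.float32(ray(c,q.reshape(-1,2),.038)[:,:2]*1000));print("  carr",cv2.contourArea(q),r,cv2.boxPoints(r).round().tolist(),cv2.boundingRect(q))
    P=cloud(c,d); B=P[hull>0]; print(" heights", np.histogram(B[:,2],bins=[0,.014,.022,.03,.036,.041,.05,.1,.3]))
for n in ("side","scene"):
    p=cv2.imread(f"pics/{n}0.png"); x0,x1,y0,y1=(260,390,165,310) if n=="side" else (170,320,160,290)
    cv2.imwrite(f"pics/{n}c.png",cv2.resize(p[y0:y1,x0:x1],None,fx=4,fy=4,interpolation=cv2.INTER_CUBIC))
E
```

```text
side board ((594.441162109375, -84.8294677734375), (486.8036804199219, 275.829833984375), 81.21894836425781) [[ 421. -304.]
 [ 694. -346.]
 [ 768.  135.]
 [ 495.  177.]]
  carr 1349.5 ((560.1666870117188, -119.16903686523438), (171.3759002685547, 91.05451965332031), 75.24937438964844) [[494.0, -190.0], [582.0, -214.0], [626.0, -48.0], [538.0, -25.0]] (294, 216, 34, 45)
  carr 58.0 ((636.762451171875, 88.56253051757812), (36.45039367675781, 49.75090789794922), 79.31005096435547) [[609.0, 75.0], [658.0, 66.0], [665.0, 102.0], [616.0, 111.0]] (311, 185, 17, 8)
 heights (array([  91, 7100,  397,  993, 1134,  171,  133,    0]), array([0.   , 0.014, 0.022, 0.03 , 0.036, 0.041, 0.05 , 0.1  , 0.3  ]))
scene board ((598.4525756835938, -69.44808959960938), (487.372802734375, 279.6370544433594), 81.04454040527344) [[ 422. -288.]
 [ 699. -332.]
 [ 775.  150.]
 [ 498.  193.]]
  carr 632.5 ((557.9888916015625, -105.96363067626953), (185.24781799316406, 104.1910629272461), 75.95166778564453) [[485.0, -183.0], [586.0, -208.0], [631.0, -29.0], [530.0, -3.0]] (221, 190, 36, 38)
  carr 143.5 ((661.6897583007812, 137.307861328125), (54.67042922973633, 80.0087661743164), 86.04053497314453) [[620.0, 113.0], [700.0, 107.0], [703.0, 162.0], [624.0, 167.0]] (245, 250, 24, 19)
 heights (array([ 475, 3329,  414,  505,  519,  182,   87,  512]), array([0.   , 0.014, 0.022, 0.03 , 0.036, 0.041, 0.05 , 0.1  , 0.3  ]))
```

View pics/sidec.png

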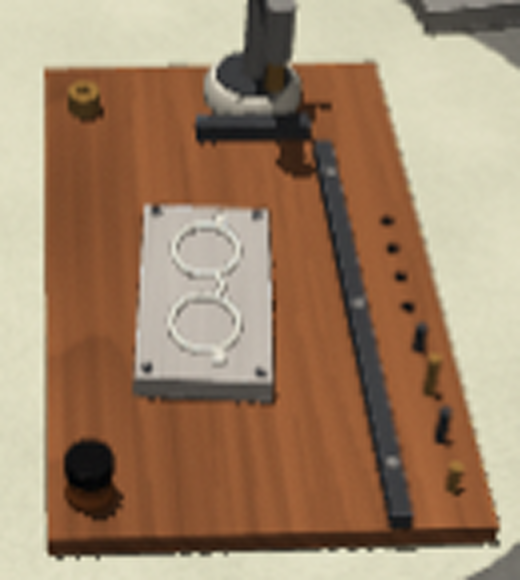

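The crop shows the carrier about 50 mm short of the fence, turned about 6° clockwise to it, so its right end lags. The path on the robot side is clear, so I'll move there and look with the wrist camera.

```bash
python3 -m crank '[1,19,-56,0,1.2,1,19,-56,0,1.2,1,19,-56,0,1.2,1,19,-56,0,1.2,1,19,-56,0,1.2,1,19,-56,0,1.2,1,19,-56,0,1.2,1,19,-56,0,1.2]'; python3 -m crank '[1,19,-56,0,1.2,1,19,-56,0,1.2,1,19,-56,0,1.2,1,19,-56,0,1,1,0,0,0,0,1,0,0,0,0]'
python3 - <<'E'
from h import *; from plant import arm,optics
s=arm.state();c=optics.camera_params("wrist");p,d=optics.snapshot("wrist")
cv2.imwrite("pics/w1.png",p[:,:,::-1]);np.savez("pics/w1.npz",p=p,d=d,K=c["K"],D=c["distortion"],T=c["world_to_cam"])
print(s["tcp_pos"],s["ee_rot"],s["q"].round(2))
E
```

```text
clock: 1.1
tcp_pos: [0.3947, 0.1261, 0.2038]
ee_rot: [0.115, 0.993, 0.0, 0.0]
wrist_force: [1.1, 0.8, -0.5]
grip_width: 0.0853
grasp_force: 0.0
clock: 1.85
tcp_pos: [0.4699, -0.0957, 0.2034]
ee_rot: [0.076, 0.997, 0.0, -0.001]
wrist_force: [0.7, 0.4, 0.2]
grip_width: 0.0852
grasp_force: 0.0
[ 0.46989071 -0.09570235  0.20342216] [ 7.57851984e-02  9.97123637e-01  4.74030601e-04 -9.12313999e-04] [-0.34  0.02 -0.33  1.22  0.   -0.18]
```

View pics/w1.png

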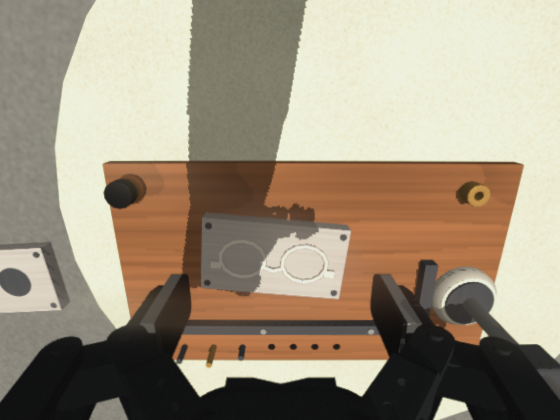

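```bash
cat > meas.py <<'E'
from h import *
def meas(f,verbose=True):
    p,d=f["p"],f["d"];c=dict(K=f["K"],distortion=f["D"],world_to_cam=f["T"])
    hsv=cv2.cvtColor(p,cv2.COLOR_RGB2HSV); P=cloud(c,d)
    o=-c["world_to_cam"][:3,:3].T@c["world_to_cam"][:3,3]; print("cam",o.round(3))
    # carrier: grey, not wood; height 33-46mm
    m=((hsv[...,1]<75)&(hsv[...,2]>60)&(P[...,2]>.031)&(P[...,2]<.048)&(d>0)).astype(np.uint8)
    m=cv2.morphologyEx(m,cv2.MORPH_OPEN,np.ones((3,3)))
    cs,_=cv2.findContours(m,cv2.RETR_EXTERNAL,cv2.CHAIN_APPROX_NONE);res=[]
    for q in cs:
        if cv2.contourArea(q)<3000: continue
        r=cv2.minAreaRect(np.float32(ray(c,q.reshape(-1,2),.038)[:,:2]*1000))
        if min(r[1])>70: print("carrier",np.round(r[0],1),np.round(r[1],1),round(r[2],2))
    # fence / stop: dark grey
    k=((hsv[...,2]<85)&(hsv[...,1]<110)&(P[...,2]>.022)&(P[...,2]<.042)&(d>0)).astype(np.uint8)
    cs,_=cv2.findContours(k,cv2.RETR_EXTERNAL,cv2.CHAIN_APPROX_NONE)
    for q in cs:
        if cv2.contourArea(q)<150: continue
        r=cv2.minAreaRect(np.float32(ray(c,q.reshape(-1,2),.033)[:,:2]*1000)); print("dark",cv2.boundingRect(q),np.round(r[0],1),np.round(r[1],1),round(r[2],2),cv2.boxPoints(r).round().tolist())
E
python3 - <<'E'
from meas import *
f=np.load("pics/w1.npz");meas(f)
c=dict(K=f["K"],distortion=f["D"],world_to_cam=f["T"]);g=cv2.cvtColor(f["p"],cv2.COLOR_RGB2GRAY).astype(int)
print(g[308:345,300].tolist());print(g[275,405:445].tolist())
print("board front L/R corner",ray(c,[[105,163],[521,165]],.018).round(4)[:,:2].tolist())
print("bush,pot foot",ray(c,[[475,202],[118,204]],.02).round(3).tolist())
P=cloud(c,f["d"]);print((P[308:345:3,300,2]*1000).round(1), (P[275,405:445:4,2]*1000).round())
E
```

```text
cam [ 0.387 -0.083  0.375]
carrier [ 557.9 -117.6] [169.8  94.9] 75.84
dark (185, 320, 191, 7) [ 653.8 -124.3] [246.7   9.5] 81.28 [[630.0, -245.0], [640.0, -247.0], [677.0, -3.0], [668.0, -2.0]]
dark (415, 260, 22, 44) [621.   61.4] [19.9 60.8] 81.06 [[589.0, 56.0], [649.0, 47.0], [653.0, 67.0], [593.0, 76.0]]
[138, 135, 132, 132, 131, 132, 132, 132, 129, 128, 127, 114, 74, 57, 53, 54, 51, 52, 76, 87, 89, 88, 87, 87, 88, 89, 98, 130, 136, 138, 137, 133, 132, 132, 134, 135, 135]
[125, 125, 125, 125, 125, 125, 125, 125, 126, 126, 122, 87, 64, 48, 41, 41, 40, 39, 47, 77, 86, 87, 85, 85, 86, 87, 87, 86, 86, 87, 88, 99, 124, 126, 126, 122, 112, 104, 106, 109]
board front L/R corner [[0.4209, -0.2888], [0.4943, 0.1783]]
bush,pot foot [[0.53, 0.126, 0.02], [0.47, -0.288, 0.02]]
[17.7 19.4 19.  19.2 19.5 27.5 32.9 33.2 33.5 19.9 19.8 20.1 18.4] [20. 19. 19. 19. 29. 35. 35. 35. 20. 19.]
```

Run:
```python
from h import *
f=np.load("pics/w1.npz");c=dict(K=f["K"],distortion=f["D"],world_to_cam=f["T"])
th=np.radians(81.15);Y=np.array([np.cos(th),np.sin(th)]);X=np.array([Y[1],-Y[0]])
for n,uv,z in (("fence foot",(300,319.6),.018),("fence top",(300,325.6),.032),("fence foot2",(215,319.6),.018),("stop foot",(416,275),.018),("stop top",(423.6,275),.034)):
    w=ray(c,[uv],z)[0,:2]*1000;print(n,w.round(1),"bx",(w@X).round(1),"by",(w@Y).round(1))
C=np.array([557.9,-117.6]);print("carrier",C@X,C@Y,"X",X,"Y",Y)
```

```text
fence foot [663.8 -98.7] bx 671.1 by 4.6
fence top [662.2 -99.3] bx 669.6 by 3.8
fence foot2 [ 646.7 -211.5] bx 671.5 by -109.5
stop foot [619.1  56.6] bx 603.0 by 151.1
stop top [610.1  59.5] bx 593.7 by 152.7
carrier 569.3504662413708 -30.368019209912173 X [ 0.9880945  -0.15384817] Y [0.15384817 0.9880945 ]
```

The fence face is at board-axis 670.3 and the stop face at about 152. The carrier centre is at (569.4, −30.4), turned −5.3°. I'll descend behind its long side.

```bash
python3 -m crank '[1,1,-11,-50,0,1,0,0,-50,0,1,0,0,-50,0,1,0,0,-20,0,1,0,0,-13,0,1,0,0,0,0]'; python3 -m crank '[1,0,0,-5,0,1,0,0,0,0]'
python3 - <<'E'
from h import *; from plant import arm,optics
c=optics.camera_params("wrist");p,d=optics.snapshot("wrist")
cv2.imwrite("pics/w2.png",p[:,:,::-1]);np.savez("pics/w2.npz",p=p,d=d,K=c["K"],D=c["distortion"],T=c["world_to_cam"])
E
```

```text
clock: 2.65
tcp_pos: [0.4711, -0.1059, 0.0207]
ee_rot: [0.075, 0.997, 0.0, -0.001]
wrist_force: [0.6, 0.3, 0.8]
grip_width: 0.0852
grasp_force: 0.0
clock: 2.9
tcp_pos: [0.4724, -0.1072, 0.0167]
ee_rot: [0.075, 0.997, -0.0, 0.001]
wrist_force: [-0.2, -0.9, 0.5]
grip_width: 0.0852
grasp_force: 0.0
```

View pics/w2.png

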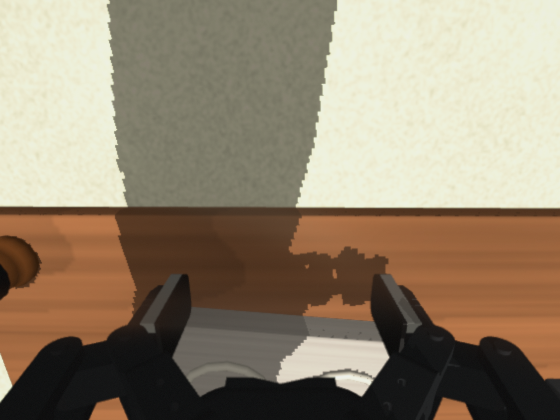

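The fingers stand behind the carrier's long side, with edges at about (185,310) and (390,325). There is no contact and the jar is well clear, so I'll start pushing.

```bash
python3 -m crank '[1,0,0,-3,0,1,6,-0.9,0,0,1,6,-0.9,0,0,1,6,-0.9,0,0,1,5,-0.8,0,0,1,5,-0.8,0,0,1,5,-0.8,0,0,1,5,-0.8,0,0]';python3 -m crank '[1,5,-0.8,0,0,1,5,-0.8,0,0,1,5,-0.8,0,0,1,5,-0.8,0,0]';python3 -m crank '[1,5,-0.8,0,0,1,5,-0.8,0,0,1,0,0,0,0]'
python3 - <<'E'
from h import *; from plant import arm,optics
for n in("side","scene"):
    p,d=optics.snapshot(n);np.savez(f"pics/{n}3.npz",p=p,d=d)
    if n=="side": cv2.imwrite("pics/s3.png",cv2.resize(p[165:310,260:390,::-1],None,fx=4,fy=4,interpolation=cv2.INTER_CUBIC))
E
```

```text
clock: 3.95
tcp_pos: [0.51, -0.113, 0.013]
ee_rot: [0.075, 0.997, -0.0, 0.0]
wrist_force: [0.2, -0.1, 0.1]
grip_width: 0.0856
grasp_force: 0.0
clock: 4.45
tcp_pos: [0.53, -0.1162, 0.013]
ee_rot: [0.075, 0.997, -0.0, -0.0]
wrist_force: [0.2, -0.1, 0.2]
grip_width: 0.0855
grasp_force: 0.0
clock: 4.82
tcp_pos: [0.5403, -0.1179, 0.0131]
ee_rot: [0.075, 0.997, -0.0, 0.0]
wrist_force: [0.3, 0.0, -0.4]
grip_width: 0.0853
grasp_force: 0.0
```

View pics/s3.png

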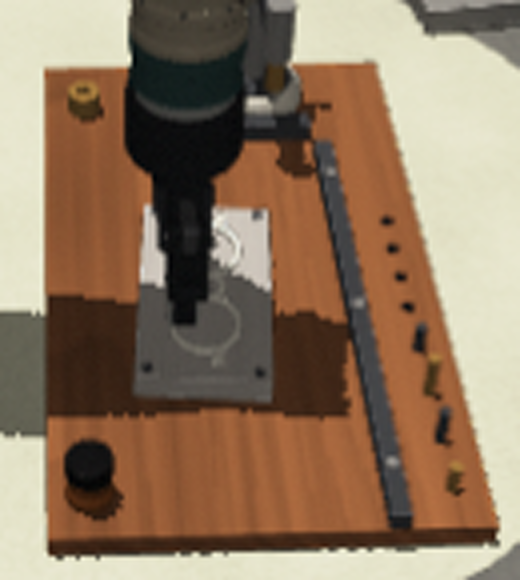

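The fingers have passed above the carrier and it hasn't moved. The open tips stand higher than I assumed, so I'll measure them from the wrist depth.

Run:
```python
from h import *
f=np.load("pics/w2.npz");c=dict(K=f["K"],distortion=f["D"],world_to_cam=f["T"]);P=cloud(c,f["d"])
T=np.array([.4724,-.1072,.0167]);th=np.radians(81.15);Y=np.array([np.cos(th),np.sin(th)]);X=np.array([Y[1],-Y[0]])
for u,v in ((182,277),(186,285),(180,300),(175,325),(155,320),(150,340),(165,300),(377,278),(385,285),(400,310)):
    w=P[v,u]-T; print((u,v),"dx,dy,dz mm",(w[:2]@X*1000).round(1),(w[:2]@Y*1000).round(1),(w[2]*1000).round(1),"z",P[v,u,2].round(3))
```

```text
(182, 277) dx,dy,dz mm -11.6 -43.3 48.8 z 0.065
(186, 285) dx,dy,dz mm -5.5 -43.0 45.6 z 0.062
(180, 300) dx,dy,dz mm -4.2 -43.0 55.2 z 0.072
(175, 325) dx,dy,dz mm 1.7 -43.1 63.9 z 0.081
(155, 320) dx,dy,dz mm -11.5 -44.4 77.7 z 0.094
(150, 340) dx,dy,dz mm -12.0 -42.1 88.3 z 0.105
(165, 300) dx,dy,dz mm -11.4 -45.0 65.6 z 0.082
(377, 278) dx,dy,dz mm -10.9 42.5 47.9 z 0.065
(385, 285) dx,dy,dz mm -11.4 44.0 54.4 z 0.071
(400, 310) dx,dy,dz mm -11.5 44.3 71.5 z 0.088
```

```bash
python3 - <<'E'
from h import *
f=np.load("pics/w2.npz");c=dict(K=f["K"],distortion=f["D"],world_to_cam=f["T"]);P=cloud(c,f["d"])
T=np.array([.4724,-.1072,.0167]);g=cv2.cvtColor(f["p"],cv2.COLOR_RGB2GRAY)
for v in (276,284,295,310,325): print(v,[(u,int(g[v,u]),int((P[v,u,2]-T[2])*1000)) for u in range(172,196,2)])
E
python3 -c "
from plant import arm;s=arm.state();print(s['q'].round(3),s['tcp_pos'],s['ee_rot'].round(3))"
```

```text
276 [(172, 67, 47), (174, 68, 47), (176, 68, 47), (178, 68, 47), (180, 53, 47), (182, 20, 47), (184, 18, 46), (186, 16, 43), (188, 42, 3), (190, 58, 2), (192, 58, 1), (194, 59, 2)]
284 [(172, 68, 53), (174, 67, 54), (176, 38, 56), (178, 20, 54), (180, 20, 52), (182, 19, 50), (184, 21, 48), (186, 21, 44), (188, 23, 44), (190, 55, 2), (192, 58, 2), (194, 56, 2)]
295 [(172, 27, 62), (174, 27, 60), (176, 25, 58), (178, 24, 56), (180, 26, 54), (182, 26, 51), (184, 26, 50), (186, 26, 46), (188, 27, 43), (190, 38, 42), (192, 57, 2), (194, 56, 3)]
310 [(172, 30, 65), (174, 30, 62), (176, 30, 61), (178, 31, 58), (180, 28, 56), (182, 30, 54), (184, 29, 51), (186, 29, 49), (188, 29, 46), (190, 36, 43), (192, 76, 6), (194, 76, 7)]
325 [(172, 29, 67), (174, 29, 65), (176, 29, 62), (178, 29, 60), (180, 30, 59), (182, 30, 55), (184, 32, 53), (186, 70, 20), (188, 80, 19), (190, 80, 19), (192, 80, 20), (194, 81, 20)]
[-0.332  0.322 -0.407  0.841 -0.    -0.181] [ 0.53955101 -0.11770926  0.01293376] [ 0.075  0.997  0.    -0.   ]
```

Run:
```python
from h import *; from plant import optics
f=np.load("pics/side3.npz");c=optics.camera_params("side");P=cloud(c,f["d"]);g=cv2.cvtColor(f["p"],cv2.COLOR_RGB2GRAY)
for v in range(215,250,3): print(v,[(u,int(g[v,u]),*(P[v,u]*1000).astype(int).tolist()) for u in (301,304,307,310)])
```

```text
215 [(301, 15, 525, -137, 140), (304, 16, 528, -157, 157), (307, 23, 537, -154, 153), (310, 13, 544, -156, 153)]
218 [(301, 15, 524, -144, 136), (304, 16, 528, -160, 150), (307, 27, 534, -167, 155), (310, 13, 544, -159, 147)]
221 [(301, 15, 523, -149, 130), (304, 12, 524, -176, 154), (307, 31, 531, -178, 155), (310, 13, 538, -182, 158)]
224 [(301, 44, 523, -150, 121), (304, 10, 522, -184, 152), (307, 31, 530, -183, 150), (310, 14, 537, -187, 153)]
227 [(301, 19, 522, -156, 116), (304, 15, 523, -185, 143), (307, 31, 530, -186, 142), (310, 14, 537, -186, 142)]
230 [(301, 99, 540, -84, 35), (304, 13, 523, -186, 133), (307, 13, 529, -189, 135), (310, 14, 537, -187, 132)]
233 [(301, 76, 537, -98, 36), (304, 13, 523, -187, 124), (307, 14, 530, -187, 123), (310, 12, 537, -191, 126)]
236 [(301, 80, 520, -167, 94), (304, 12, 525, -180, 106), (307, 13, 532, -184, 109), (310, 13, 537, -192, 116)]
239 [(301, 66, 531, -122, 37), (304, 15, 522, -191, 107), (307, 13, 530, -190, 104), (310, 13, 538, -191, 104)]
242 [(301, 73, 529, -132, 36), (304, 12, 528, -171, 76), (307, 14, 534, -176, 79), (310, 78, 554, -136, 35)]
245 [(301, 77, 527, -144, 37), (304, 11, 527, -174, 67), (307, 10, 534, -178, 70), (310, 81, 550, -151, 40)]
248 [(301, 79, 524, -155, 37), (304, 88, 533, -154, 34), (307, 78, 541, -157, 35), (310, 81, 548, -159, 36)]
```

Both cameras agree that the open tips stand about 42 mm above the reported TCP. I'll retreat and go lower.

```bash
python3 -m crank '[1,-35,5.4,0,0,1,-34,5.4,0,0,1,0,0,-10,0,1,0,0,-8,0,1,0,0,0,0]'; python3 -m crank '[1,0,0,-5,0,1,0,0,-5,0,1,0,0,0,0]'
python3 - <<'E'
from h import *; from plant import arm,optics
s=arm.state();T=s["tcp_pos"];c=optics.camera_params("wrist");p,d=optics.snapshot("wrist");P=cloud(c,d)
th=np.radians(81.15);Y=np.array([np.cos(th),np.sin(th)]);X=np.array([Y[1],-Y[0]])
for v in (276,284,295,310,325): print(v,[(u,int((P[v,u,0:2]-T[:2])@X*1000),int((P[v,u,2])*1000)) for u in range(180,196,2)])
print(T,T[:2]@X,T[:2]@Y); cv2.imwrite("pics/w4.png",p[:,:,::-1])
E
```

```text
clock: 5.55
tcp_pos: [0.4713, -0.1071, -0.0056]
ee_rot: [0.075, 0.997, 0.0, -0.0]
wrist_force: [-0.2, -0.4, 0.3]
grip_width: 0.0855
grasp_force: 0.0
clock: 5.92
tcp_pos: [0.4704, -0.1068, -0.0155]
ee_rot: [0.075, 0.997, 0.0, -0.0]
wrist_force: [0.8, 0.7, -0.4]
grip_width: 0.0854
grasp_force: 0.0
276 [(180, -11, 32), (182, -11, 32), (184, -10, 30), (186, -8, 28), (188, -3, 19), (190, -2, 18), (192, -4, 19), (194, -3, 19)]
284 [(180, -10, 36), (182, -9, 35), (184, -7, 32), (186, -6, 30), (188, -4, 27), (190, 0, 19), (192, 0, 19), (194, 0, 18)]
295 [(180, -6, 40), (182, -3, 35), (184, -2, 34), (186, -1, 31), (188, 0, 29), (190, 2, 26), (192, 7, 18), (194, 7, 18)]
310 [(180, 0, 41), (182, 1, 38), (184, 3, 35), (186, 5, 33), (188, 7, 30), (190, 9, 28), (192, 16, 18), (194, 15, 20)]
325 [(180, 5, 43), (182, 7, 40), (184, 9, 38), (186, 25, 19), (188, 25, 19), (190, 25, 19), (192, 26, 18), (194, 25, 19)]
[ 0.47041048 -0.10680359 -0.01549516] 0.4812415477457199 -0.0331602516765642
```

The tips are now at z≈26 mm, which is right for the side of the plate. Pushing.

```bash
python3 -m crank '[1,8,-1.2,0,0,1,7,-1.1,0,0,1,5,-0.8,0,0,1,5,-0.8,0,0,1,5,-0.8,0,0,1,4,-0.6,0,0]';python3 -m crank '[1,4,-0.6,0,0,1,4,-0.6,0,0,1,4,-0.6,0,0,1,4,-0.6,0,0]';python3 -m crank '[1,4,-0.6,0,0,1,4,-0.6,0,0,1,4,-0.6,0,0,1,4,-0.6,0,0,1,4,-0.6,0,0]'
python3 - <<'E'
from h import *; from plant import arm,optics
T=arm.state()["tcp_pos"];th=np.radians(81.15);Y=np.array([np.cos(th),np.sin(th)]);X=np.array([Y[1],-Y[0]]);print(T[:2]@X,T[:2]@Y)
p,d=optics.snapshot("side");cv2.imwrite("pics/s5.png",cv2.resize(p[165:310,260:390,::-1],None,fx=4,fy=4,interpolation=cv2.INTER_CUBIC))
E
```

```text
clock: 6.72
tcp_pos: [0.5016, -0.1123, -0.0156]
ee_rot: [0.076, 0.997, -0.001, -0.003]
wrist_force: [-5.5, -0.6, 4.7]
grip_width: 0.0851
grasp_force: 2.9
clock: 7.22
tcp_pos: [0.5162, -0.114, -0.0157]
ee_rot: [0.076, 0.997, 0.0, -0.004]
wrist_force: [-10.3, -0.0, 8.2]
grip_width: 0.0858
grasp_force: 4.7
clock: 7.85
tcp_pos: [0.5361, -0.1164, -0.0158]
ee_rot: [0.075, 0.997, 0.001, -0.004]
wrist_force: [-8.6, 0.7, 6.3]
grip_width: 0.0855
grasp_force: 4.3
0.5476472285219518 -0.0325717676423022
```

View pics/s5.png

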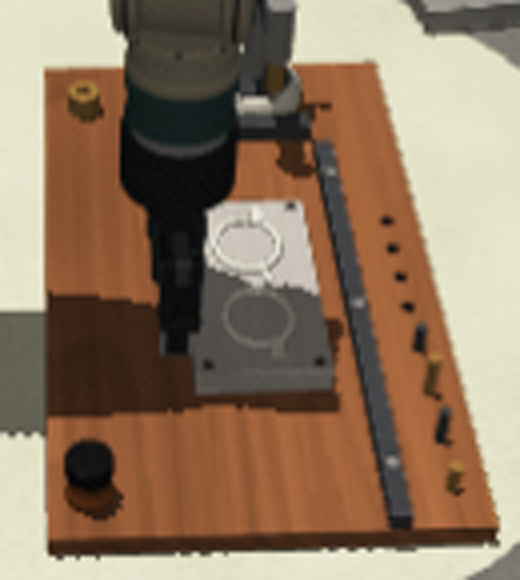

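The carrier is moving with the fingers and is now parallel to the fence, about 20 mm short of it. I'll keep pushing until the force rises.

```bash
python3 -m crank '[1,4,-0.6,0,0,1,4,-0.6,0,0,1,3,-0.5,0,0,1,3,-0.5,0,0]';for i in 1; do python3 -m crank '[1,2,-0.3,0,0,1,1.5,-0.2,0,0,1,0,0,0,0]'; done;python3 -m crank '[1,1.5,-0.2,0,0,1,0,0,0,0]'; python3 -m crank '[1,1.5,-0.2,0,0,1,0,0,0,0]'
```

```text
clock: 8.4
tcp_pos: [0.5508, -0.1187, -0.0158]
ee_rot: [0.075, 0.997, 0.001, -0.004]
wrist_force: [-8.9, 1.5, 6.0]
grip_width: 0.0855
grasp_force: 4.0
clock: 8.78
tcp_pos: [0.5548, -0.1194, -0.0158]
ee_rot: [0.075, 0.997, 0.001, -0.003]
wrist_force: [-6.1, 1.3, 3.7]
grip_width: 0.0854
grasp_force: 3.1
clock: 9.02
tcp_pos: [0.5546, -0.1193, -0.0158]
ee_rot: [0.075, 0.997, 0.001, -0.005]
wrist_force: [-8.2, 1.4, 7.0]
grip_width: 0.0855
grasp_force: 4.8
clock: 9.28
tcp_pos: [0.5546, -0.1193, -0.0159]
ee_rot: [0.075, 0.997, 0.001, -0.006]
wrist_force: [-13.0, 1.2, 10.0]
grip_width: 0.0857
grasp_force: 6.3
```

```bash
python3 -m crank '[1,1.5,-0.2,0,0,1,0,0,0,0]'; python3 -m crank '[1,1.5,-0.2,0,0,1,0,0,0,0,1,0,0,0,0]';python3 -m crank '[1,-10,1.5,0,0,1,-20,3,0,0,1,-30,5,0,0,1,0,0,30,0,1,0,0,50,0,1,0,0,60,0,1,0,0,50,0,1,0,0,0,0]'
python3 - <<'E'
from meas import *; from plant import arm,optics
s=arm.state();print(s["tcp_pos"],s["ee_rot"].round(3));c=optics.camera_params("wrist");p,d=optics.snapshot("wrist")
np.savez("pics/w6.npz",p=p,d=d,K=c["K"],D=c["distortion"],T=c["world_to_cam"]);cv2.imwrite("pics/w6.png",p[:,:,::-1])
meas(np.load("pics/w6.npz"))
E
```

```text
clock: 9.52
tcp_pos: [0.5545, -0.1192, -0.0162]
ee_rot: [0.075, 0.997, 0.001, -0.008]
wrist_force: [-15.8, 1.4, 12.2]
grip_width: 0.0855
grasp_force: 7.6
clock: 9.9
tcp_pos: [0.5544, -0.1192, -0.0163]
ee_rot: [0.076, 0.997, 0.001, -0.009]
wrist_force: [-17.0, 1.6, 15.4]
grip_width: 0.0854
grasp_force: 9.1
clock: 10.9
tcp_pos: [0.5089, -0.1132, 0.1806]
ee_rot: [0.075, 0.997, -0.001, 0.006]
wrist_force: [0.3, -0.1, -0.8]
grip_width: 0.0852
grasp_force: 0.0
[ 0.50893206 -0.11319153  0.18059367] [ 0.075  0.997 -0.001  0.006]
cam [ 0.424 -0.1    0.351]
carrier [ 612.9 -129.3] [211.8 102.3] 81.44
dark (432, 235, 31, 72) [637.8  59.7] [23.4 92.6] 81.48 [[590.0, 55.0], [682.0, 41.0], [685.0, 64.0], [594.0, 78.0]]
```

View pics/w6.png

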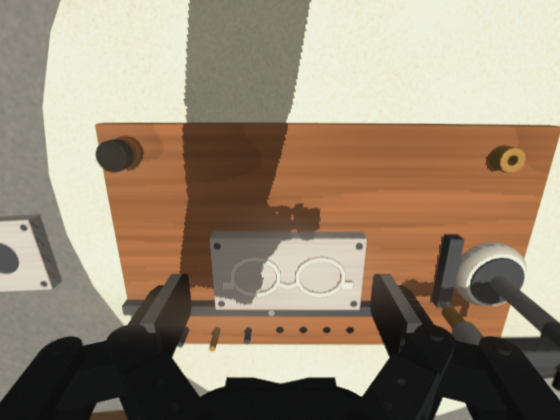

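The carrier is now parallel and against the fence, about 70 mm short of the stop. I'll turn the tool a quarter turn and go behind its right end with the fingers partly closed.

```bash
python3 -m crank '[0.35,9,-15,0,10,0.35,9,-15,0,10,0.35,9,-15,0,10,0.35,9,-15,0,10,0.35,9,-15,0,10,0.35,9,-15,0,10,0.35,9,-15,0,10,0.35,9,-15,0,10]'; python3 -m crank '[0.35,10,-14,0,10,0.35,0,0,-30,0,0.35,0,0,-40,0,0.35,0,0,0,0,0.35,0,0,0,0]'
python3 - <<'E'
from h import *; from plant import arm,optics
th=np.radians(81.15);Y=np.array([np.cos(th),np.sin(th)]);X=np.array([Y[1],-Y[0]])
f=np.load("pics/w6.npz");c0=dict(K=f["K"],distortion=f["D"],world_to_cam=f["T"])
w=ray(c0,[[211,236],[366,236]],.038)[:,:2]*1000;print("front corners bx,by",w@X,w@Y)
w=ray(c0,[[441,275]],.034)[:,:2]*1000;print("stop top edge by~",w@Y)
s=arm.state();T=s["tcp_pos"];print(T,s["ee_rot"].round(3),"b",T[:2]@X,T[:2]@Y,s["q"].round(2))
c=optics.camera_params("wrist");p,d=optics.snapshot("wrist");cv2.imwrite("pics/w7.png",p[:,:,::-1]);np.savez("pics/w7.npz",p=p,d=d)
P=cloud(c,d);dz=P[...,2]-T[2];R=np.hypot(P[...,0]-T[0],P[...,1]-T[1]);m=(d>0)&(R<.05)&(P[...,2]>.055)
i=np.argsort(np.where(m,dz,9).ravel())[:300];q=P.reshape(-1,3)[i]-T
print("lowest finger pts bx,by,dz mm");print(np.c_[q[:,:2]@X,q[:,:2]@Y,q[:,2]][::25].round(3)*1000)
E
```

```text
clock: 11.95
tcp_pos: [0.5755, -0.2316, 0.1725]
ee_rot: [-0.586, 0.811, 0.002, -0.001]
wrist_force: [-0.5, 0.7, 0.5]
grip_width: 0.0298
grasp_force: 0.0
clock: 12.58
tcp_pos: [0.5862, -0.2456, 0.1049]
ee_rot: [-0.652, 0.758, 0.0, -0.0]
wrist_force: [0.0, 0.1, 0.3]
grip_width: 0.0292
grasp_force: 0.0
front corners bx,by [574.77218575 573.99315183] [-108.21223517   58.03001516]
stop top edge by~ [149.90210853]
[ 0.58617784 -0.24558936  0.10490813] [-0.652  0.758  0.    -0.   ] b 0.6169825713787138 -0.15248310900317819 [-0.5   0.36 -0.13  1.08  0.   -1.92]
lowest finger pts bx,by,dz mm
[[ 15.  -0.  28.]
 [-15.   1.  31.]
 [ 15.  -9.  32.]
 [-15.  -7.  32.]
 [-15.  -6.  33.]
 [ 15. -11.  34.]
 [-15.  -1.  34.]
 [ 15. -11.  35.]
 [-15.  -2.  36.]
 [-17. -11.  36.]
 [-20. -12.  36.]
 [-24.  -8.  37.]]
```

View pics/w7.png

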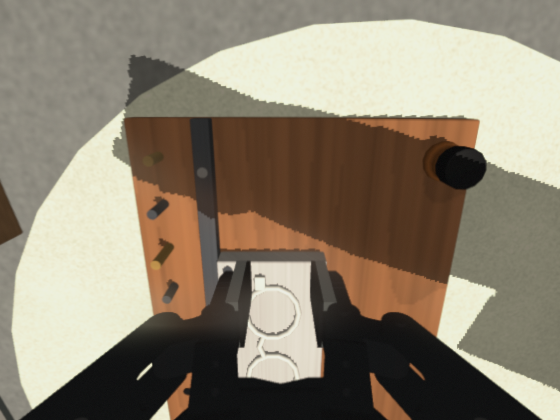

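The tool is square to the board, with the fingertips about 30 mm clear of the right end and inside the fence line. I'll descend, then push along the fence.

```bash
python3 -m crank '[0.35,0,0,-50,0,0.35,0,0,-35,0,0.35,0,0,-15,0,0.35,0,0,-8,0,0.35,0,0,0,0]'; python3 -m crank '[0.35,1.2,8,0,0,0.35,1.2,8,0,0,0.35,0.9,6,0,0,0.35,0.8,5,0,0,0.35,0.8,5,0,0,0.35,0.8,5,0,0,0.35,0.8,5,0,0]'
python3 - <<'E'
from h import *; from plant import arm,optics
th=np.radians(81.15);Y=np.array([np.cos(th),np.sin(th)]);X=np.array([Y[1],-Y[0]])
s=arm.state();T=s["tcp_pos"];print("b",T[:2]@X,T[:2]@Y)
p,d=optics.snapshot("side");cv2.imwrite("pics/s8.png",cv2.resize(p[165:310,260:390,::-1],None,fx=4,fy=4,interpolation=cv2.INTER_CUBIC))
E
```

```text
clock: 13.25
tcp_pos: [0.5872, -0.2461, -0.002]
ee_rot: [-0.652, 0.758, -0.001, 0.0]
wrist_force: [-1.1, -0.2, 0.1]
grip_width: 0.0301
grasp_force: 0.0
clock: 14.12
tcp_pos: [0.5925, -0.2045, -0.0029]
ee_rot: [-0.651, 0.759, -0.001, -0.001]
wrist_force: [-2.1, -4.2, -0.3]
grip_width: 0.0299
grasp_force: 2.4
b 0.6169098632493694 -0.11085971383306657
```

View pics/s8.png

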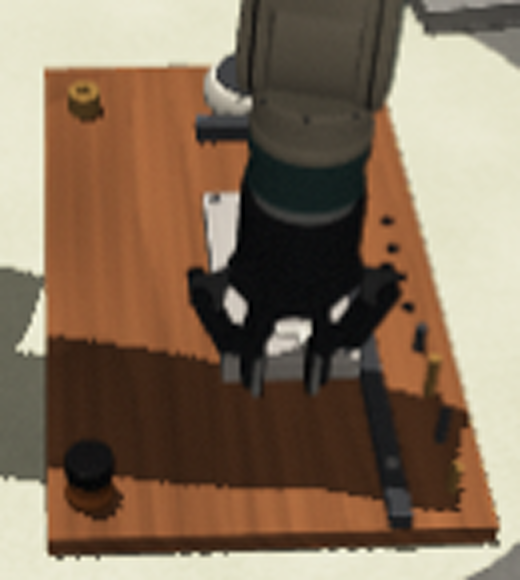

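The fingers are square on the right end and the carrier is sliding along the fence, with about 80 mm to go.

```bash
python3 -m crank '[0.35,0.9,5,0,0,0.35,0.9,5,0,0,0.35,0.9,5,0,0,0.35,0.9,5,0,0,0.35,0.9,5,0,0,0.35,0.9,5,0,0]'; python3 -m crank '[0.35,0.9,5,0,0,0.35,0.9,5,0,0,0.35,0.9,5,0,0,0.35,0.9,5,0,0,0.35,0.9,5,0,0,0.35,0.9,5,0,0]';  python3 -m crank '[0.35,0.8,4,0,0,0.35,0.6,3,0,0,0.35,0.4,2,0,0,0.35,0.4,2,0,0]'; python3 -m crank '[0.35,0.3,2,0,0,0.35,0.2,1,0,0,0.35,0,0,0,0]'
python3 - <<'E'
from h import *; from plant import arm
th=np.radians(81.15);Y=np.array([np.cos(th),np.sin(th)]);X=np.array([Y[1],-Y[0]])
T=arm.state()["tcp_pos"];print("b",T[:2]@X,T[:2]@Y)
E
```

```text
clock: 14.92
tcp_pos: [0.5971, -0.1749, -0.0029]
ee_rot: [-0.651, 0.759, -0.0, -0.002]
wrist_force: [-3.5, -5.4, 2.0]
grip_width: 0.0298
grasp_force: 3.5
clock: 15.68
tcp_pos: [0.6016, -0.1456, -0.0029]
ee_rot: [-0.651, 0.759, -0.0, -0.003]
wrist_force: [-5.3, -8.1, 3.0]
grip_width: 0.03
grasp_force: 4.5
clock: 16.18
tcp_pos: [0.6033, -0.135, -0.0029]
ee_rot: [-0.651, 0.759, -0.0, -0.004]
wrist_force: [-6.4, -9.3, 4.5]
grip_width: 0.0298
grasp_force: 5.1
clock: 16.55
tcp_pos: [0.6037, -0.1319, -0.0029]
ee_rot: [-0.651, 0.759, -0.0, -0.003]
wrist_force: [-6.0, -9.4, 5.0]
grip_width: 0.0298
grasp_force: 4.8
b 0.6168601295686731 -0.03748493526999872
```

```bash
python3 -m crank '[0.35,0.2,2,0,0,0.35,0.2,2,0,0,0.35,0,0,0,0]'; python3 -m crank '[0.35,0.2,2,0,0,0.35,0.2,1,0,0,0.35,0,0,0,0]'; python3 -m crank '[0.35,0.2,1.5,0,0,0.35,0,0,0,0]';python3 -m crank '[0.35,0.2,1.5,0,0,0.35,0,0,0,0]'
```

```text
clock: 16.92
tcp_pos: [0.6044, -0.1276, -0.0029]
ee_rot: [-0.651, 0.759, -0.0, -0.003]
wrist_force: [-6.1, -8.5, 4.2]
grip_width: 0.03
grasp_force: 4.4
clock: 17.3
tcp_pos: [0.6049, -0.1247, -0.0029]
ee_rot: [-0.651, 0.759, -0.0, -0.003]
wrist_force: [-5.6, -7.8, 4.1]
grip_width: 0.0297
grasp_force: 4.4
clock: 17.55
tcp_pos: [0.605, -0.1236, -0.0029]
ee_rot: [-0.651, 0.759, -0.001, -0.003]
wrist_force: [-5.9, -9.1, 3.3]
grip_width: 0.0301
grasp_force: 4.9
clock: 17.8
tcp_pos: [0.6051, -0.1237, -0.0029]
ee_rot: [-0.651, 0.759, -0.002, -0.005]
wrist_force: [-5.5, -11.5, 3.8]
grip_width: 0.0301
grasp_force: 6.7
```

The end has stopped where the stop was expected. I'll press a little more, back off, rise and measure.

```bash
python3 -m crank '[0.35,0.2,1.5,0,0,0.35,0.2,1.5,0,0,0.35,0,0,0,0]'; python3 -m crank '[0.35,0.2,1.5,0,0,0.35,0,0,0,0]'; python3 -m crank '[0.35,-1.5,-10,0,0,0.35,-4,-25,0,0,0.35,-7,-25,0,0,0.35,0,0,50,0,0.35,0,0,60,0,0.35,0,0,60,0,0.35,0,0,20,0,0.35,0,0,0,0]'
python3 - <<'E'
from h import *; from plant import arm,optics
th=np.radians(81.15);Y=np.array([np.cos(th),np.sin(th)]);X=np.array([Y[1],-Y[0]])
s=arm.state();print(s["tcp_pos"])
for n in ("wrist","side","scene"):
    c=optics.camera_params(n);p,d=optics.snapshot(n);np.savez(f"pics/{n}9.npz",p=p,d=d,K=c["K"],D=c["distortion"],T=c["world_to_cam"])
    P=cloud(c,d)*1000;b=np.dstack([P[...,:2]@X,P[...,:2]@Y]);hsv=cv2.cvtColor(p,cv2.COLOR_RGB2HSV)
    m=((d>0)&(b[...,0]>540)&(b[...,0]<700)&(b[...,1]>-60)&(b[...,1]<165)&(P[...,2]>31)&(P[...,2]<47)&(hsv[...,1]<60)&(hsv[...,2]>(100))).astype(np.uint8)
    cs,_=cv2.findContours(m,cv2.RETR_EXTERNAL,cv2.CHAIN_APPROX_NONE);k=max(cs,key=cv2.contourArea)
    w=ray(c,k.reshape(-1,2),.038)[:,:2]*1000;r=cv2.minAreaRect(np.float32(np.c_[w@X,w@Y]));print(n,cv2.contourArea(k),cv2.boundingRect(k),np.round(r[0],1),np.round(r[1],1),r[2])
    # front long-edge angle: min bx per by bin
    bx,by=w@X,w@Y;e=[(by[s_].mean(),bx[s_].min()) for a in range(-10,150,10) if (s_:=(by>a)&(by<a+10)).sum()>2];e=np.array(e);print("  front edge bx",e[:,1].round(1).tolist())
    e=np.array([(a+5,by[s_].min()) for a in range(585,660,10) if (s_:=(bx>a)&(bx<a+10)).sum()>1]);print("  right end by",e[:,1].round(1).tolist())
E
```

```text
clock: 18.18
tcp_pos: [0.605, -0.1238, -0.0028]
ee_rot: [-0.65, 0.76, -0.004, -0.007]
wrist_force: [-7.6, -18.9, 2.8]
grip_width: 0.0301
grasp_force: 10.2
clock: 18.42
tcp_pos: [0.605, -0.1239, -0.0027]
ee_rot: [-0.65, 0.76, -0.005, -0.008]
wrist_force: [-8.6, -23.6, 2.7]
grip_width: 0.03
grasp_force: 11.9
clock: 19.42
tcp_pos: [0.5975, -0.1746, 0.1895]
ee_rot: [-0.652, 0.758, -0.002, 0.002]
wrist_force: [-0.1, 0.2, -0.5]
grip_width: 0.0299
grasp_force: 0.0
[ 0.59750321 -0.17455468  0.18945033]
wrist 7986.5 (233, 238, 84, 126) [623.8  65.8] [ 92.5 175.6] 0.054355438798666
  front edge bx [577.5, 578.2, 583.3, 583.2, 583.8, 583.4, 581.9, 580.3, 578.7, 578.3, 577.9, 577.6, 577.5, 578.1, 577.7, 577.4]
  right end by [-20.9, -22.0, -21.9, -21.9, -21.8, -21.8, -21.7, -19.2]
side 1057.0 (309, 195, 37, 40) [624.7  66.2] [ 92.4 174.2] 0.19829222559928894
  front edge bx [580.2, 578.7, 579.1, 579.8, 580.8, 578.6, 579.3, 580.4, 578.5, 578.8, 579.6, 580.3, 578.7, 579.1, 579.8, 580.6]
  right end by [-17.4, -17.8, -18.0, -18.4, -18.7, -19.1, -19.4, -19.7]
scene 570.5 (217, 209, 36, 40) [635.4  71.5] [180.2  86.5] 83.66569519042969
  front edge bx [590.0, 596.8, 599.0, 603.4, 607.8, 612.1, 615.6, 614.7, 619.0, 623.2, 623.6, 628.6, 615.4, 608.9, 608.1, 612.2]
  right end by [-11.9, -12.2, -12.5, -12.8, -11.4, -14.8, -13.4, -12.0]
```

The wrist and side views agree that the carrier is square to within 0.2°, against both the fence and the stop, and the robot is clear of everything. Handing in.

```bash
python3 -c "
from plant import arm;print(arm.sign_off())"
```

```text
the job is handed in; nothing more can be done
None
```

I pushed the carrier flat to the fence about 90 mm short of the stop, then along the fence up to the stop; it measured square within 0.2° and in the corner to about 1 mm, and I handed it in at about 20 s with the arm clear.

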